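# Set the order-number counter

## Robot

A 7-joint arm with a two-finger parallel gripper is mounted at the origin on the work surface; the furniture and walls round the work are solid. World frame = base frame: x ahead of the robot, y to its left, z up, the work surface at z = 0. Lengths are in m, angles in rad, forces in N, time in s.
With the tool pointing down it reaches from about 0.4 to 0.925 m from the base axis. Payload 4.1 kg.
Tool frame: the origin (TCP) lies midway between the tips of the shut fingers; the grasp point (between the pads) lies 19 mm behind it (robot.grip_depth is the distance from the TCP to the grasp point, in m); z points along the fingers, y is the direction in which the jaws open and shut (so a half turn about z gives the same grasp; the last joint's range is limited). The gripper opens to 85 mm and grips with 20 to 120 N. Pads are 22 mm wide; open, the fingers measure 114 mm over their backs; the gripper's body (76 mm by 85 mm) begins 54 mm behind the grasp point. The pads swing forward as they close: fully open they stand 13 mm farther back than shut.
Start: joints at [1.144, 0.398, 0.045, 1.537, -0.019, 1.207, -0.051], TCP at [0.209, -0.615, 0.231] pointing down, gripper open.
Joint ranges: [-2.82, 2.82], [-0.49, 2.23], [-1.37, 1.46], [0, 2.46], [-1.36, 4.5], [0.23, 2], [-2.94, 2.94]. Speed limits (rad/s): [2.57, 2.57, 3.14, 3.14, 3.14, 3.14, 3.14].

## Interface

Orientations are given as a 3x3 rotation matrix whose columns are the frame's x, y, z axes.
In Python, from station import robot, optics gives the robot as it stands.
- The arm moves only by the tool apply_moves, never from a script. Its argument "targets" is a list that holds one entry, the list of rows, each a list of 7 numbers: the shift along the tool's x, y, z in cm, then the turn, a rotation vector about the tool's x, y, z in rad, then the gripper's target within -1 to 1 (shut at 1, half-way at 0, fully open at -1). A call has exactly 10 rows; each row is the pose to reach, as a shift and turn from the pose commanded when the call began, along the tool's axes at that moment; what a row does not reach only later rows make up. A row lasts 1/12 s, in which the tool goes at most 41.7 mm and 7.16 degrees, less where a joint would pass 70% of its speed; a pose out of reach is approached as far as the arm can. A call with a gripper value outside its range is refused whole. The fingers move at their own pace and stop on an object; "newtons" is the grip in N (left out, the last holds). Time passes only in rows, so rows that repeat a pose let the fingers close, or fill a call up. It gives the time, the measured TCP pose, the force and the opening at its end, in the units of the state.
- robot.get_obs(): the state, without advancing time (a new reading comes with each control period).
- optics.read_camera(name): name is "scene" or "side" or "wrist"; returns a dict with "img" (384x512x3 uint8, red, green, blue), "K" (3x3 intrinsics, pixels), "cam_to_world" (4x4, takes a point from camera to world coordinates); the wrist camera has in their place "hand_eye" (4x4, takes a point from camera to tool coordinates, whose origin is the TCP and whose axes are the flange's). Camera axes: x right, y up, looking along -z (the intrinsics and any distortion apply to the point x, -y, -z); pixel columns grow to the right and rows downward; lengths in m; the calibration is good to about 2 mm. The wrist camera is an equidistant fisheye: a pixel r from the principal point sees the ray r / f radians off the axis. A picture is of the moment at which its call begins: read the wrist's pose just before it. There is no depth.
- robot.hand_in(): hands the job in, once; it reports no verdict.
The state is a dict: "time": time; "joint_pos": joint angles; "qd": joint speeds; "joint_torque": joint torques, N m; "tcp_pos": TCP position; "ee_rot": TCP orientation; "ft_force": force on the tool from outside, world axes, zero at the start; "wrist_torque": the same for the moment, N m; "grip_width": finger opening in m.
Only numpy, scipy, OpenCV 4.12 (cv2) and the standard library are available. Lean on these libraries where they do the work, as an engineer would, in place of code of your own. Each camera call takes 0.05 s, during which the arm holds its last target.

## Task

Set the order-number counter to 72: with a fingertip resting lightly on the knurled rims, roll the left thumbwheel until 7 stands fully in the middle of the left window and the right thumbwheel until 2 stands fully in the middle of the right one. Press with no more than a few newtons, and leave the small things round it where they are.

Things in the scene. Friction and masses are not known exactly. Their poses are not given: they have to be found in the camera images.
- counter: Grey plastic counter, fixed to the worktop, 99 mm deep (x), 104 mm wide (y), flat top 83 mm high. Its 45 degree front slope (-x, facing the robot) has two windows side by side, 20 x 17 mm, black bezels; in each turns a white drum with black digits 12 mm high. A black knurled thumbwheel stands at the outer side of each. Origin: centre of the underside; +x back, +y left.
- tens_wheel (a joint): Turn of the left (tens) wheel and its digit drum, rad: 0.628 x the digit in the middle of its window (0 to 5.655), stops 0.25 rad beyond 0 and 9. Grows when the wheel's top is rolled to the back (counter's +x), falls when rolled to the front. No clicks: it may stand between digits, drags evenly (1 N at the rim) and stays where left. It starts between about 2.6 and 5.4 digits.
- units_wheel (a joint): Turn of the right (units) wheel and its digit drum, rad: 0.628 x the digit in the middle of its window (0 to 5.655), stops 0.25 rad beyond 0 and 9. Grows when the wheel's top is rolled to the back (counter's +x), falls when rolled to the front. No clicks: it may stand between digits, drags evenly (1 N at the rim) and stays where left. It starts between about 3.6 and 6.4 digits.
- tens_rim (a point): Top of the black knurled rim of the left (tens) wheel as it would be if unworn, 92 mm above the worktop; fixed to the counter, same axes. The worn mount holds the real rim up to 3 mm higher or lower, new each time and different for each wheel: no reading shows it, feel for it. The rim: 80 mm across, 14 mm wide, level axle along y 40 mm below; 6 to 12 mm proud of the flat top, slot play 1.5 mm a side.
- tens_cradle (a joint): How far the left (tens) wheel is pressed down on its spring, m: 0 up, 0.002 on its stop. It begins to give under about 1.5 N and reaches the stop at about 7 N; it springs back.
- units_cradle (a joint): How far the right (units) wheel is pressed down on its spring, m: 0 up, 0.002 on its stop. It begins to give under about 1.5 N and reaches the stop at about 7 N; it springs back.
- units_rim (a point): Top of the black knurled rim of the right (units) wheel as it would be if unworn, 92 mm above the worktop; fixed to the counter, same axes. The worn mount holds the real rim up to 3 mm higher or lower, new each time and different for each wheel: no reading shows it, feel for it. The rim: 80 mm across, 14 mm wide, level axle along y 40 mm below; 6 to 12 mm proud of the flat top, slot play 1.5 mm a side.
- bell: Steel counter bell with black foot, 67 mm across, 49 mm high, loose; origin under its centre. A bystander.
- shot_glass: Small clear shot glass, 49 mm across, 62 mm high, loose; origin under its centre. A bystander.
- stickers: Cream roll of stickers lying flat, 68 mm across, 38 mm high, loose; origin under its centre. A bystander.
- dosing: Steel dosing cup, 58 mm across, 50 mm high, loose; origin under its centre. A bystander.
- marker: Dark felt marker lying down, 134 x 18 mm, loose, in front of the counter; origin under its centre, y along the barrel. A bystander.

How it is judged:
At the end, for the whole second after the job is handed in: The counter shows 72 and both wheels are at rest: the tens wheel within 0.18 rad of 4.398 (digit 7) and the units wheel within 0.18 rad of 1.257 (digit 2), that is each digit within about 5 mm of the middle of its window (value of joint tens_wheel between 4.218 and 4.578 rad and velocity of joint tens_wheel between -0.05 and 0.05 rad/s and value of joint units_wheel between 1.077 and 1.437 rad and velocity of joint units_wheel between -0.05 and 0.05 rad/s); the robot touches nothing.
It fails at once if the counter or a wheel is pressed with more than 20 N (contact force between any of the fingers, the arm and counter above 20 N).
It fails at once if a small thing round the counter is moved by more than 25 mm or tipped over (distance of any of bell, shot_glass, stickers, dosing, marker from where it was at the start of the episode above 0.025 m or angle between any of bell, shot_glass, stickers, dosing's own z axis and vertical above 0.5 rad).
It also fails if it takes over 56 s, if anything falls off the work surface, if the arm or the gripper's body presses on something with over 40 N, if the wrist force passes 120 N, or if a joint passes its speed limit or range.

## Working session

There is one attempt and no reset: what is moved stays moved. The work goes in short steps, Python scripts to look and compute and a tool call to move; the robot and the scene stay as the last step left them, time stands still between calls to the robot, and variables do not carry over. Pictures are saved under pics/ and viewed, and the job is handed in when it is done.

Besides the shell and the picture viewer there is one more tool, called after "Emit:" as a command line: name --argument value ..., lists and objects as JSON in quotes. apply_moves: Moves the arm, as the interface text tells. Its arguments: {"type":"object","properties":{"targets":{"type":"array"},"newtons":{"type":"number"}},"required":["targets"]}

```bash
mkdir -p pics; ls
python3 - <<'E'
from station import robot, optics
import cv2,numpy as np
np.set_printoptions(precision=4,suppress=True)
o=robot.get_obs()
for k,v in o.items(): print(k,np.array(v))
for n in ["scene","side","wrist"]:
    c=optics.read_camera(n); cv2.imwrite(f"pics/{n}0.png",c["img"][:,:,::-1])
    for k in c:
        if k!="img": print(n,k,c[k])
E
```

```text
pics
time 0.0
joint_pos [ 1.144   0.3992  0.045   1.5379 -0.0187  1.2069 -0.0507]
qd [-0.0001  0.001  -0.0016 -0.0001  0.0002  0.0004 -0.0005]
joint_torque [ -0.0005 -47.5125   1.3641 -25.4219   0.0114   0.0094  -0.    ]
tcp_pos [ 0.2091 -0.6148  0.2303]
ee_rot [[ 0.9467  0.3221 -0.0007]
 [ 0.3221 -0.9467  0.0018]
 [-0.0001 -0.002  -1.    ]]
ft_force [-0.5229 -0.1665 -0.3349]
wrist_torque [-0.0323  0.0127 -0.0539]
grip_width 0.08532629691284872
scene K [[439.4435   0.     259.3755]
 [  0.     439.4435 188.3255]
 [  0.       0.       1.    ]]
scene cam_to_world [[-0.5763  0.575  -0.5807  0.0296]
 [-0.8173 -0.4058  0.4092  0.3774]
 [-0.0003  0.7104  0.7038  0.714 ]
 [ 0.      0.      0.      1.    ]]
side K [[410.3765   0.     256.2369]
 [  0.     410.3765 190.5009]
 [  0.       0.       1.    ]]
side cam_to_world [[ 0.9936  0.0743 -0.0852  0.4717]
 [-0.1108  0.4908 -0.8642 -0.7117]
 [-0.0224  0.8681  0.4959  0.5099]
 [ 0.      0.      0.      1.    ]]
wrist K [[297.3186   0.     255.0014]
 [  0.     297.3186 188.639 ]
 [  0.       0.       1.    ]]
wrist hand_eye [[ 0.0011  0.9581  0.2864  0.0736]
 [ 1.     -0.001  -0.0004  0.0009]
 [-0.0001  0.2864 -0.9581 -0.1429]
 [ 0.      0.      0.      1.    ]]
```

View pics/scene0.png

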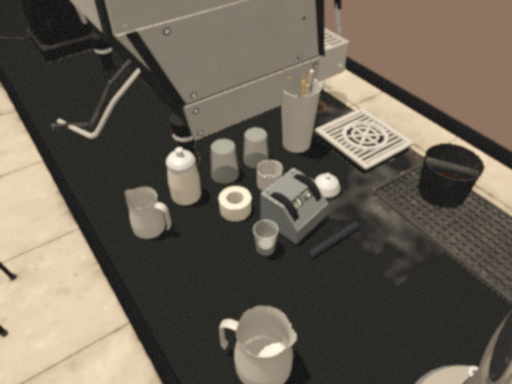

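View pics/side0.png

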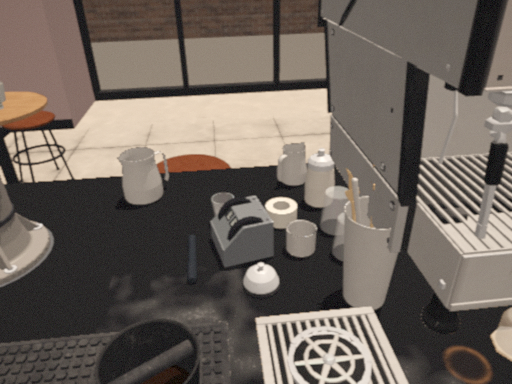

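View pics/wrist0.png

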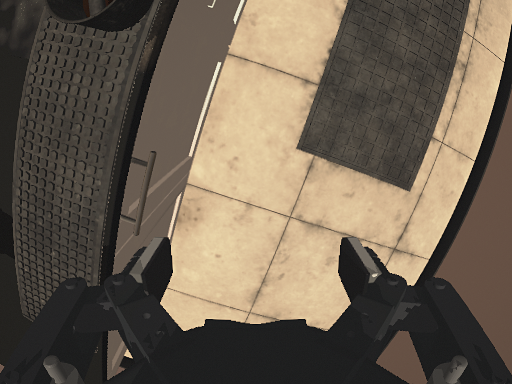

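The scene view shows the counter at about (293,205), with the marker at (335,238), the bell at (327,184), and the dosing cup, glass and roll around it. I'll zoom in to get the counter's corners.

```bash
cat > h.py <<'E'
import numpy as np,cv2
from station import robot, optics
np.set_printoptions(precision=4,suppress=True)
def ray(c,u,v):
    K=c["K"];T=c["cam_to_world"]
    d=np.array([(u-K[0,2])/K[0,0],-(v-K[1,2])/K[1,1],-1.0])
    return T[:3,3],T[:3,:3]@d
def onz(c,u,v,z):
    o,d=ray(c,u,v);return o+d*(z-o[2])/d[2]
def proj(c,p):
    T=c["cam_to_world"];q=T[:3,:3].T@(np.array(p)-T[:3,3]);K=c["K"]
    return np.array([K[0,2]+K[0,0]*q[0]/-q[2],K[1,2]-K[1,1]*q[1]/-q[2]])
def wproj(c,p,o):
    R=np.array(o["ee_rot"]);q=R.T@(np.array(p)-o["tcp_pos"]);H=c["hand_eye"]
    q=H[:3,:3].T@(q-H[:3,3]);x,y,z=q[0],-q[1],-q[2];r=np.hypot(x,y);t=np.arctan2(r,z);K=c["K"]
    return np.array([K[0,2]+K[0,0]*t*x/r,K[1,2]+K[1,1]*t*y/r])
def wray(c,u,v,o):
    K=c["K"];a=(u-K[0,2])/K[0,0];b=(v-K[1,2])/K[1,1];t=np.hypot(a,b)
    d=np.array([np.sin(t)*a/t,-np.sin(t)*b/t,-np.cos(t)]);H=c["hand_eye"];R=np.array(o["ee_rot"])
    return np.array(o["tcp_pos"])+R@H[:3,3],R@(H[:3,:3]@d)
def wonz(c,u,v,o,z):
    p,d=wray(c,u,v,o);return p+d*(z-p[2])/d[2]
E
python3 - <<'E'
from h import *
c=optics.read_camera("scene");im=c["img"][150:270,210:370,::-1];cv2.imwrite("pics/scz.png",cv2.resize(im,None,fx=5,fy=5,interpolation=cv2.INTER_CUBIC))
c=optics.read_camera("side");im=c["img"][180:300,180:340,::-1];cv2.imwrite("pics/sdz.png",cv2.resize(im,None,fx=5,fy=5,interpolation=cv2.INTER_CUBIC))
E
```

```text
(no output)
```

View pics/scz.png

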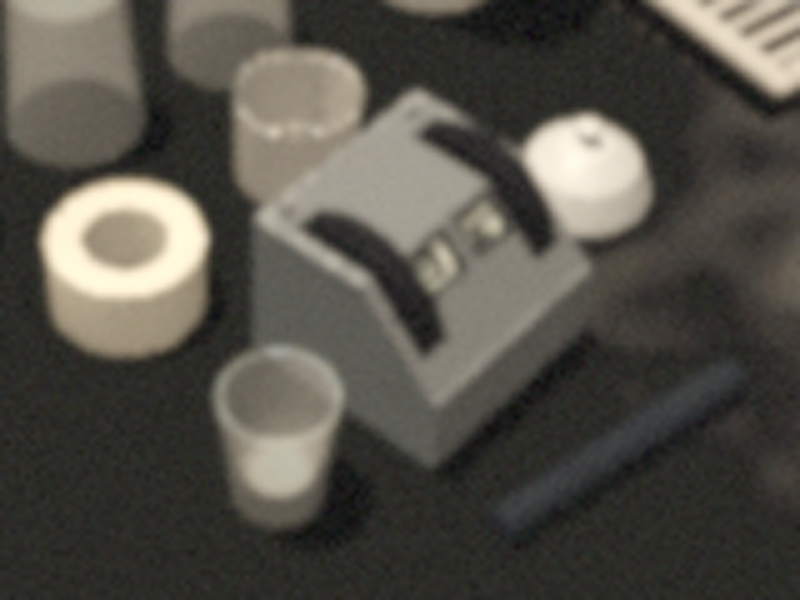

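View pics/sdz.png

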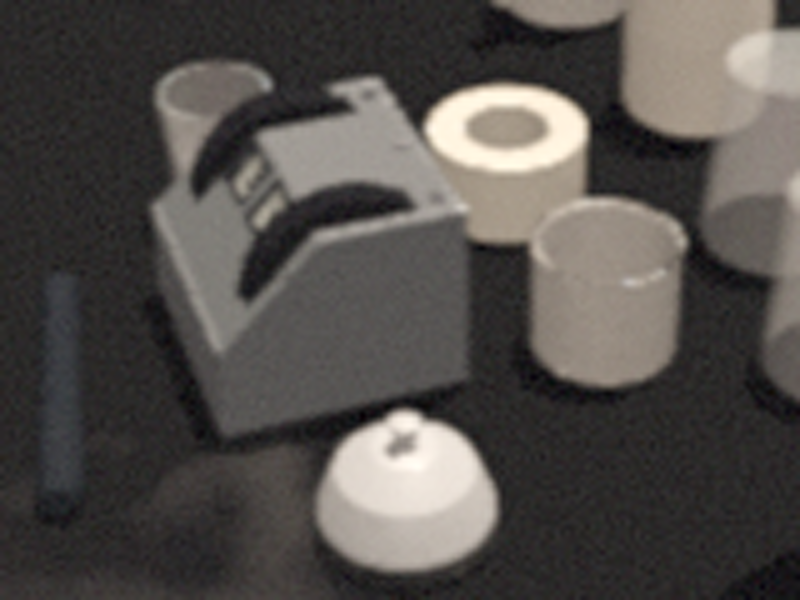

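The corners show clearly in both zooms. In the scene zoom the top back-left is (258,212), back-right (415,90) and front-left base (432,468). In the side zoom the back-left is (375,82), back-right (464,208) and front-right base (225,437).

Run:
```python
from h import *
s=optics.read_camera("scene");d=optics.read_camera("side")
f=lambda p,o:((p[0]+.5)/5-.5+o[0],(p[1]+.5)/5-.5+o[1])
S=lambda x,y:f((x,y),(210,150));D=lambda x,y:f((x,y),(180,180))
BL=[onz(s,*S(258,212),.083),onz(d,*D(375,82),.083)];BR=[onz(s,*S(415,90),.083),onz(d,*D(464,208),.083)]
print("BL",BL,"BR",BR)
FLb=onz(s,*S(432,468),0);FRb=onz(d,*D(225,437),0);BRb=onz(d,*D(466,380),0);print("FLb",FLb,"FRb",FRb,"BRb",BRb)
bl=np.mean(BL,0)[:2];br=np.mean(BR,0)[:2]
y1=bl-br;y2=FLb[:2]-FRb[:2];print(np.linalg.norm(y1),np.linalg.norm(y2))
print("yaw",np.arctan2(-y1[0],y1[1]),np.arctan2(-y2[0],y2[1]))
print("ctr",(bl+br+FLb[:2]+FRb[:2])/4)
for n,p,z in [("bell",S(588,130),.049),("marker1",S(505,525),.009),("marker2",S(735,375),.009),("glass",S(280,388),.062),("dosing",S(300,95),.05),("roll",S(125,240),.038)]: print(n,onz(s,*p,z))
for n,p,z in [("bell",D(405,420),.049),("marker1",D(60,500),.009),("marker2",D(62,280),.009),("glass",D(215,90),.062),("dosing",D(608,245),.05),("roll",D(507,127),.038)]: print(n,onz(d,*p,z))
```

```text
BL [array([0.5395, 0.0136, 0.083 ]), array([0.5392, 0.01  , 0.083 ])] BR [array([ 0.5608, -0.084 ,  0.083 ]), array([ 0.5619, -0.0862,  0.083 ])]
FLb [ 0.4448 -0.007   0.    ] FRb [ 0.4676 -0.1045  0.    ] BRb [ 0.5629 -0.0835  0.    ]
0.0994116752525737 0.10019052314709415
yaw 0.22339743407370272 0.22938735919677286
ctr [ 0.5033 -0.0462]
bell [ 0.5245 -0.1551  0.049 ]
marker1 [ 0.4007 -0.008   0.009 ]
marker2 [ 0.4048 -0.1372  0.009 ]
glass [0.4733 0.0501 0.062 ]
dosing [ 0.6158 -0.0638  0.05  ]
roll [0.5949 0.0439 0.038 ]
bell [ 0.5301 -0.1625  0.049 ]
marker1 [ 0.4074 -0.1416  0.009 ]
marker2 [ 0.4048 -0.0066  0.009 ]
glass [0.4739 0.049  0.062 ]
dosing [ 0.6203 -0.0711  0.05  ]
roll [0.5991 0.0392 0.038 ]
```

Emit:
apply_moves --targets '[[[1.8, -1.8, -0.4, 0, 0, -0.12, 1], [3.6, -3.6, -0.8, 0, 0, -0.24, 1], [5.4, -5.4, -1.2, 0, 0, -0.36, 1], [7.2, -7.2, -1.6, 0, 0, -0.48, 1], [9, -9, -2, 0, 0, -0.6, 1], [10.8, -10.8, -2.4, 0, 0, -0.72, 1], [12.6, -12.6, -2.8, 0, 0, -0.84, 1], [14.4, -14.4, -3.2, 0, 0, -0.96, 1], [16.2, -16.2, -3.6, 0, 0, -1.08, 1], [18, -18, -4, 0, 0, -1.2, 1]]]' --newtons 20

```text
time: 1.18
tcp_pos: [0.3221, -0.3858, 0.2717]
ee_rot: [[0.037, 0.999, 0.0], [0.999, -0.037, -0.0], [-0.0, 0.0, -1.0]]
ft_force: [0.7, -0.0, 1.3]
grip_width: -0.0003
```

Emit:
apply_moves --targets '[[[3.4, 1.15, 0, 0, 0, -0.12, 1], [6.8, 2.3, 0, 0, 0, -0.24, 1], [10.2, 3.45, 0, 0, 0, -0.36, 1], [13.6, 4.6, 0, 0, 0, -0.48, 1], [17, 5.75, 0.2, 0, 0, -0.6, 1], [20.4, 6.9, 0.4, 0, 0, -0.72, 1], [23.8, 8.05, 0.8, 0, 0, -0.84, 1], [27.2, 9.2, 1.2, 0, 0, -0.96, 1], [30.6, 10.35, 1.6, 0, 0, -1.08, 1], [34, 11.5, 2, 0, 0, -1.2, 1]]]'

```text
time: 2.02
tcp_pos: [0.4516, -0.0507, 0.2515]
ee_rot: [[-0.918, 0.397, 0.001], [0.397, 0.918, -0.001], [-0.001, -0.0, -1.0]]
ft_force: [0.6, -0.5, 0.5]
grip_width: 0.0003
```

Run:
```python
from h import *
o=robot.get_obs();print(o["time"],o["joint_pos"],o["tcp_pos"],np.array(o["ee_rot"]))
```

```text
2.0167 [ 0.6379  0.0483 -0.6375  1.9385  0.0323  1.1635  1.1509] [ 0.4516 -0.0507  0.2515] [[-0.9179  0.3969  0.001 ]
 [ 0.3969  0.9179 -0.0009]
 [-0.0013 -0.0004 -1.    ]]
```

Emit:
apply_moves --targets '[[[0, 0, 0.3, 0, 0, -0.1, 1], [0, 0, 0.6, 0, 0, -0.2, 1], [0, 0, 1, 0, 0, -0.3, 1], [0, 0, 1.5, 0, 0, -0.4, 1], [0, 0, 2, 0, 0, -0.5, 1], [0, 0, 2.5, 0, 0, -0.58, 1], [0, 0, 3, 0, 0, -0.63, 1], [0, 0, 3, 0, 0, -0.635, 1], [0, 0, 3, 0, 0, -0.635, 1], [0, 0, 3, 0, 0, -0.635, 1]]]'

```text
time: 2.85
tcp_pos: [0.4514, -0.0523, 0.2216]
ee_rot: [[-0.976, -0.218, 0.001], [-0.218, 0.976, -0.0], [-0.001, -0.0, -1.0]]
ft_force: [-0.3, -0.5, -0.1]
grip_width: 0.0002
```

Run:
```python
from h import *
o=robot.get_obs();print(o["time"],o["joint_pos"],o["tcp_pos"],np.array(o["ee_rot"]),o["ft_force"])
c=optics.read_camera("wrist");cv2.imwrite("pics/w1.png",cv2.resize(c["img"][:,:,::-1],(800,600),interpolation=cv2.INTER_CUBIC))
np.save("w1.npy",c["img"])
```

```text
2.85 [ 0.6568  0.0812 -0.6655  1.9788  0.0566  1.0989  1.7581] [ 0.4514 -0.0523  0.2216] [[-0.9759 -0.2183  0.0006]
 [-0.2183  0.9759 -0.0003]
 [-0.0005 -0.0004 -1.    ]] [-0.3103 -0.4971 -0.1029]
```

View pics/w1.png

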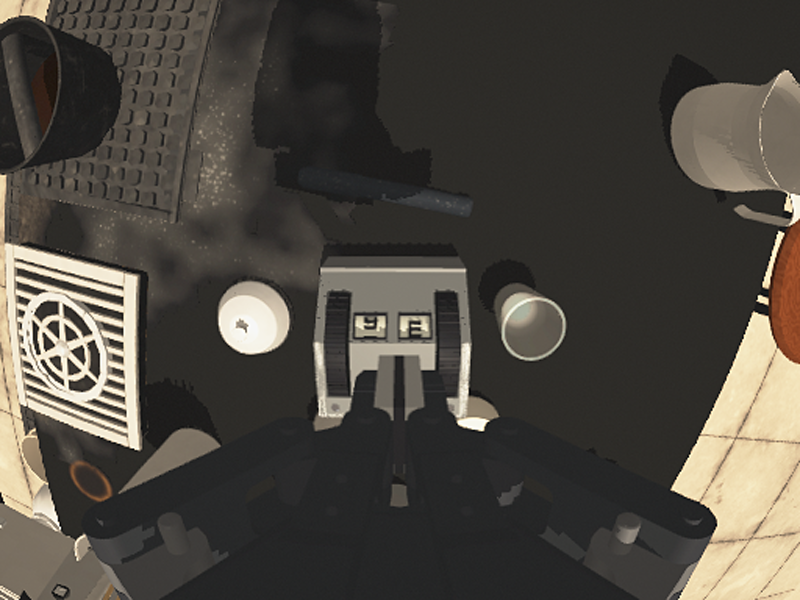

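Run:
```python
from h import *
im=np.load("w1.npy")[150:290,190:310]
cv2.imwrite("pics/w1z.png",cv2.resize(im[::-1,::-1,::-1],None,fx=4.25,fy=4.25,interpolation=cv2.INTER_CUBIC))
```

```text
(no output)
```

View pics/w1z.png

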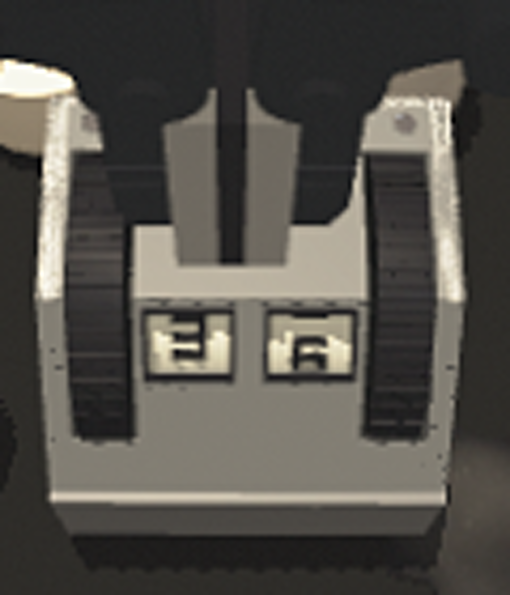

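```bash
cat >> h.py <<'E'
C0=np.array([.5033,-.0462]);YAW=.223
def toC(p,C=C0):
    c,s=np.cos(YAW),np.sin(YAW);d=np.array(p)[:2]-C
    return np.array([c*d[0]+s*d[1],-s*d[0]+c*d[1]])
E
python3 - <<'E'
from h import *
o=robot.get_obs();c=optics.read_camera("wrist")
W=lambda x,y:(309-(x-1.6)/4.25,289-(y-1.6)/4.25)
def pr(n,x,y,z):
    p=wonz(c,*W(x,y),o,z);print(n,p,toC(p)*1000)
pr("backL",55,97,.083);pr("backR",447,97,.083)
pr("flatfrontL",38,297,.083);pr("flatfrontR",465,297,.083)
pr("Lslotback in",130,150,.083)
pr("Lwheel outer at y150",72,150,.083);pr("Rwheel back in",365,153,.083);pr("Rwheel back out",425,153,.083)
for z in(.088,.092):
    pr("L rim out",67,240,z);pr("L rim in",133,240,z);pr("R in",366,240,z);pr("R out",430,240,z)
for z in (.03,.035,.04): pr("slopebotL",48,497,z);pr("slopebotR",447,497,z)
for z in (.045,.055): pr("front wheel L",105,440,z);pr("front R",395,440,z)
E
```

```text
backL [0.5413 0.014  0.083 ] [50.3729 50.2677]
backR [ 0.5641 -0.0858  0.083 ] [ 50.5818 -52.0894]
flatfrontL [0.4857 0.0025 0.083 ] [-6.4286 51.3616]
flatfrontR [ 0.5086 -0.0989  0.083 ] [ -6.4435 -52.5379]
Lslotback in [ 0.5298 -0.0094  0.083 ] [33.9837 30.0747]
Lwheel outer at y150 [0.5268 0.0052 0.083 ] [34.2587 44.9347]
Rwheel back in [ 0.5422 -0.0677  0.083 ] [ 33.1586 -29.598 ]
Rwheel back out [ 0.5459 -0.0827  0.083 ] [ 33.4704 -45.0654]
L rim out [ 0.4998 -0.0017  0.088 ] [ 6.4145 44.2227]
L rim in [ 0.5031 -0.0174  0.088 ] [ 6.2107 28.1419]
R in [ 0.5156 -0.0723  0.088 ] [  6.226 -28.164]
R out [ 0.5193 -0.0876  0.088 ] [  6.4316 -43.8752]
L rim out [ 0.4981 -0.0026  0.092 ] [ 4.5341 43.6538]
L rim in [ 0.5014 -0.0181  0.092 ] [ 4.3333 27.8055]
R in [ 0.5137 -0.0722  0.092 ] [  4.3483 -27.6861]
R out [ 0.5173 -0.0873  0.092 ] [  4.551  -43.1701]
slopebotL [ 0.4487 -0.0025  0.03  ] [-43.5423  54.6759]
slopebotR [ 0.4727 -0.1093  0.03  ] [-43.7601 -54.8299]
slopebotL [ 0.4477 -0.0035  0.035 ] [-44.7389  53.9318]
slopebotR [ 0.4714 -0.1087  0.035 ] [-44.9534 -53.9375]
slopebotL [ 0.4467 -0.0045  0.04  ] [-45.9354  53.1877]
slopebotR [ 0.47   -0.1081  0.04  ] [-46.1467 -53.0452]
front wheel L [ 0.4641 -0.0163  0.045 ] [-31.6154  37.7906]
front R [ 0.481  -0.0911  0.045 ] [-31.735  -38.8873]
front wheel L [ 0.4615 -0.018   0.055 ] [-34.494   36.7609]
front R [ 0.4778 -0.0904  0.055 ] [-34.6099 -37.5178]
```

Units is on the left in the raw wrist image (at about (338,345) of 800) and tens on the right (at about (452,345)). The rims sit at counter y ≈ ±36.5 mm, with the axle near x ≈ +7 mm. Next I'll move over the tens rim.

Emit:
apply_moves --targets '[[[-1, 0.6, 2, 0, 0, 0, 1], [-2, 1.2, 4, 0, 0, 0, 1], [-3, 1.8, 6, 0, 0, 0, 1], [-4, 2.4, 8, 0, 0, 0, 1], [-5, 3, 10, 0, 0, 0, 1], [-5.2, 3.1, 11.2, 0, 0, 0, 1], [-5.2, 3.1, 12, 0, 0, 0, 1], [-5.2, 3.1, 12.3, 0, 0, 0, 1], [-5.2, 3.1, 12.3, 0, 0, 0, 1], [-5.2, 3.1, 12.3, 0, 0, 0, 1]]]'

```text
time: 3.78
tcp_pos: [0.4954, -0.0113, 0.099]
ee_rot: [[-0.976, -0.218, 0.001], [-0.218, 0.976, -0.001], [-0.001, -0.001, -1.0]]
ft_force: [-0.2, -0.1, 0.9]
grip_width: -0.0001
```

```bash
cat > look.py <<'E'
from h import *
import sys
n=sys.argv[1]
o=robot.get_obs();print(o["time"],o["tcp_pos"],toC(o["tcp_pos"])*1000,np.array(o["ft_force"]))
c=optics.read_camera("wrist");np.save(n+".npy",c["img"])
def d(u):return u[::-1,::-1,::-1]
cv2.imwrite(f"pics/{n}.png",cv2.resize(d(c["img"][90:290,130:380]),None,fx=3,fy=3,interpolation=cv2.INTER_CUBIC))
E
python3 look.py w2
```

```text
3.7833 [ 0.4954 -0.0113  0.099 ] [-0.0098 35.7682] [-0.1934 -0.0763  0.8888]
```

View pics/w2.png

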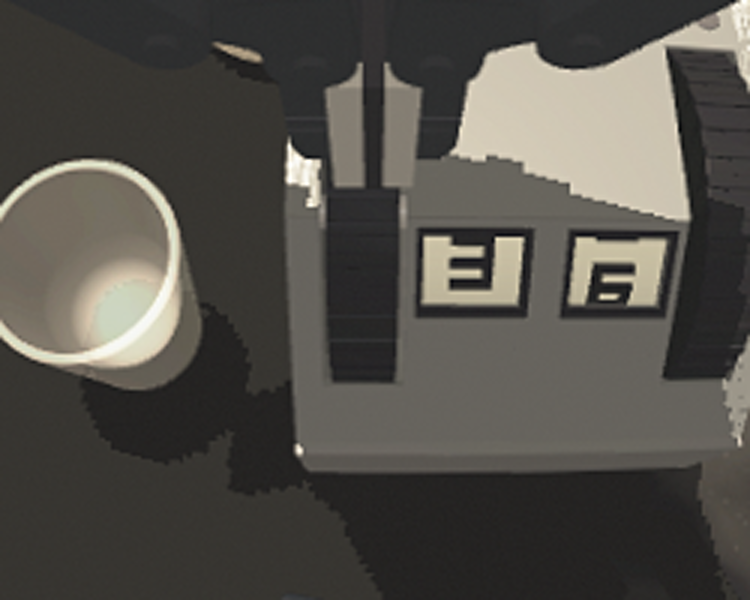

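Emit:
apply_moves --targets '[[[0, 0, 0.1, 0, 0, 0, 1], [0, 0, 0.2, 0, 0, 0, 1], [0, 0, 0.25, 0, 0, 0, 1], [0, 0, 0.3, 0, 0, 0, 1], [0, 0, 0.32, 0, 0, 0, 1], [0, 0, 0.34, 0, 0, 0, 1], [0, 0, 0.36, 0, 0, 0, 1], [0, 0, 0.38, 0, 0, 0, 1], [0, 0, 0.4, 0, 0, 0, 1], [0, 0, 0.4, 0, 0, 0, 1]]]'

```text
time: 4.67
tcp_pos: [0.4951, -0.0106, 0.0942]
ee_rot: [[-0.976, -0.219, -0.0], [-0.219, 0.976, -0.0], [0.0, -0.0, -1.0]]
ft_force: [0.4, -0.9, -0.4]
grip_width: 0.0002
```

Emit:
apply_moves --targets '[[[0, 0, 0.05, 0, 0, 0, 1], [0, 0, 0.07, 0, 0, 0, 1], [0, 0, 0.09, 0, 0, 0, 1], [0, 0, 0.11, 0, 0, 0, 1], [0, 0, 0.13, 0, 0, 0, 1], [0, 0, 0.15, 0, 0, 0, 1], [0, 0, 0.15, 0, 0, 0, 1], [0, 0, 0.15, 0, 0, 0, 1], [0, 0, 0.15, 0, 0, 0, 1], [0, 0, 0.15, 0, 0, 0, 1]]]'

```text
time: 5.5
tcp_pos: [0.4952, -0.0106, 0.0928]
ee_rot: [[-0.976, -0.219, -0.0], [-0.219, 0.976, -0.0], [0.0, -0.0, -1.0]]
ft_force: [-0.2, -0.4, 0.1]
grip_width: -0.0004
```

Run:
```python
from h import *
for i in range(4):
    o=robot.get_obs();print(o["time"],o["tcp_pos"],np.array(o["ft_force"]),o["wrist_torque"],np.array(o["joint_torque"])[:4])
    optics.read_camera("side")
```

```text
5.5 [ 0.4952 -0.0106  0.0928] [-0.1612 -0.4355  0.1221] [-0.0268 -0.0037 -0.0368] [ -0.001  -34.6264  -4.3915 -19.8179]
5.55 [ 0.4952 -0.0106  0.0928] [ 0.5771  0.2124 -0.0692] [-0.0563  0.0749  0.0037] [ -0.001  -34.6293  -4.3925 -19.8191]
5.6 [ 0.4952 -0.0107  0.0928] [-0.3609 -0.3267  0.8176] [-0.023  -0.0367 -0.0111] [  0.0001 -34.6311  -4.3923 -19.8203]
5.65 [ 0.4952 -0.0107  0.0928] [-1.0231  0.1627 -0.0684] [ 0.0111 -0.0195 -0.0427] [ -0.0007 -34.6315  -4.3928 -19.8202]
```

Emit:
apply_moves --targets '[[[0, 0, 0.02, 0, 0, 0, 1], [0, 0, 0.04, 0, 0, 0, 1], [0, 0, 0.06, 0, 0, 0, 1], [0, 0, 0.08, 0, 0, 0, 1], [0, 0, 0.1, 0, 0, 0, 1], [0, 0, 0.12, 0, 0, 0, 1], [0, 0, 0.12, 0, 0, 0, 1], [0, 0, 0.12, 0, 0, 0, 1], [0, 0, 0.12, 0, 0, 0, 1], [0, 0, 0.12, 0, 0, 0, 1]]]'

```text
time: 6.53
tcp_pos: [0.4952, -0.0105, 0.0917]
ee_rot: [[-0.976, -0.22, 0.0], [-0.22, 0.976, 0.0], [-0.0, -0.0, -1.0]]
ft_force: [-0.6, 0.5, 2.5]
grip_width: 0.0
```

```bash
cat > st.py <<'E'
from h import *
F=[]
for i in range(3):
    o=robot.get_obs();F.append(o["ft_force"]);
    if i<2: optics.read_camera("side")
print(o["time"],np.array(o["tcp_pos"])*1000,toC(o["tcp_pos"])*1000,np.mean(F,0),np.array(o["joint_torque"])[:4])
E
python3 st.py
```

```text
6.6333 [495.245  -10.5546  91.6525] [ 0.0276 36.5442] [-0.5193  0.6316  2.6126] [  0.3341 -33.6617  -3.8527 -19.2663]
```

Emit:
apply_moves --targets '[[[0, 0, 0.03, 0, 0, 0, 1], [-0.2, 0, 0.03, 0, 0, 0, 1], [-0.4, 0, 0.03, 0, 0, 0, 1], [-0.6, 0, 0.03, 0, 0, 0, 1], [-0.8, 0, 0.03, 0, 0, 0, 1], [-1, 0, 0.03, 0, 0, 0, 1], [-1.2, 0, 0.03, 0, 0, 0, 1], [-1.4, 0, 0.03, 0, 0, 0, 1], [-1.6, 0, 0.03, 0, 0, 0, 1], [-1.6, 0, 0.03, 0, 0, 0, 1]]]'

```text
time: 7.47
tcp_pos: [0.5114, -0.007, 0.0913]
ee_rot: [[-0.976, -0.22, 0.001], [-0.22, 0.976, 0.0], [-0.001, -0.0, -1.0]]
ft_force: [-0.7, 0.8, 2.7]
grip_width: -0.0001
```

```bash
python3 st.py; python3 look.py w3
```

```text
7.5667 [511.324   -7.0248  91.37  ] [16.4892 36.4306] [-0.4417  0.7076  2.49  ] [  0.3931 -35.0526  -4.0943 -18.9361]
7.5667 [ 0.5113 -0.007   0.0914] [16.4892 36.4306] [0.0424 0.705  1.8813]
```

View pics/w3.png

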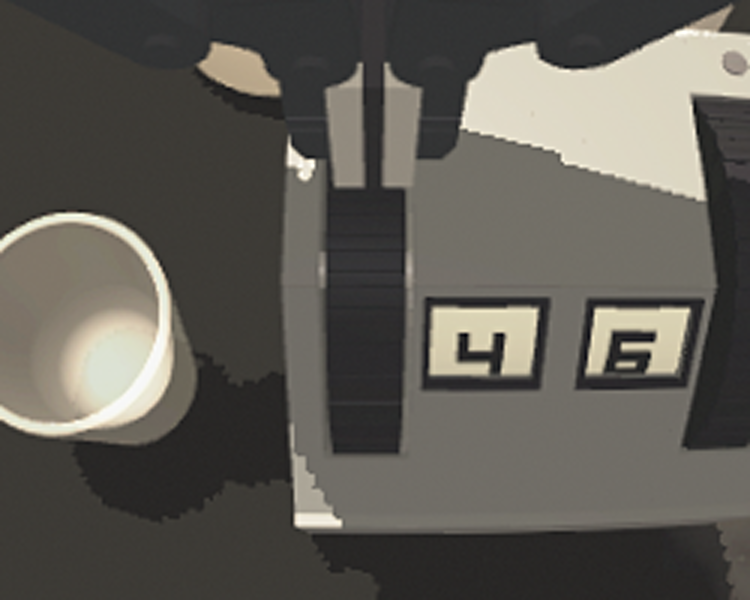

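Emit:
apply_moves --targets '[[[0, 0, -0.3, 0, 0, 0, 1], [0.2, 0, -0.6, 0, 0, 0, 1], [1, 0, -0.6, 0, 0, 0, 1], [1.9, 0, -0.6, 0, 0, 0, 1], [2, 0, -0.4, 0, 0, 0, 1], [2, 0, -0.2, 0, 0, 0, 1], [2, 0, -0.1, 0, 0, 0, 1], [2, 0, -0.05, 0, 0, 0, 1], [2, 0, 0, 0, 0, 0, 1], [2, 0, 0, 0, 0, 0, 1]]]'

```text
time: 8.45
tcp_pos: [0.4915, -0.0115, 0.0914]
ee_rot: [[-0.976, -0.22, 0.0], [-0.22, 0.976, -0.0], [0.0, -0.0, -1.0]]
ft_force: [-1.6, -1.1, 2.5]
grip_width: 0.0001
```

Emit:
apply_moves --targets '[[[-0.2, 0, 0, 0, 0, 0, 1], [-0.4, 0, 0, 0, 0, 0, 1], [-0.65, 0, 0, 0, 0, 0, 1], [-0.9, 0, 0, 0, 0, 0, 1], [-1.15, 0, 0, 0, 0, 0, 1], [-1.4, 0, 0, 0, 0, 0, 1], [-1.65, 0, 0, 0, 0, 0, 1], [-1.9, 0, 0, 0, 0, 0, 1], [-2, 0, 0, 0, 0, 0, 1], [-2, 0, 0, 0, 0, 0, 1]]]'

```text
time: 9.28
tcp_pos: [0.5113, -0.0071, 0.0913]
ee_rot: [[-0.976, -0.22, 0.001], [-0.22, 0.976, 0.0], [-0.001, -0.0, -1.0]]
ft_force: [0.4, -1.0, 2.3]
grip_width: -0.0001
```

```bash
python3 look.py w4
```

```text
9.2833 [ 0.5113 -0.0071  0.0913] [16.4737 36.3979] [ 0.4151 -0.9579  2.3192]
```

View pics/w4.png

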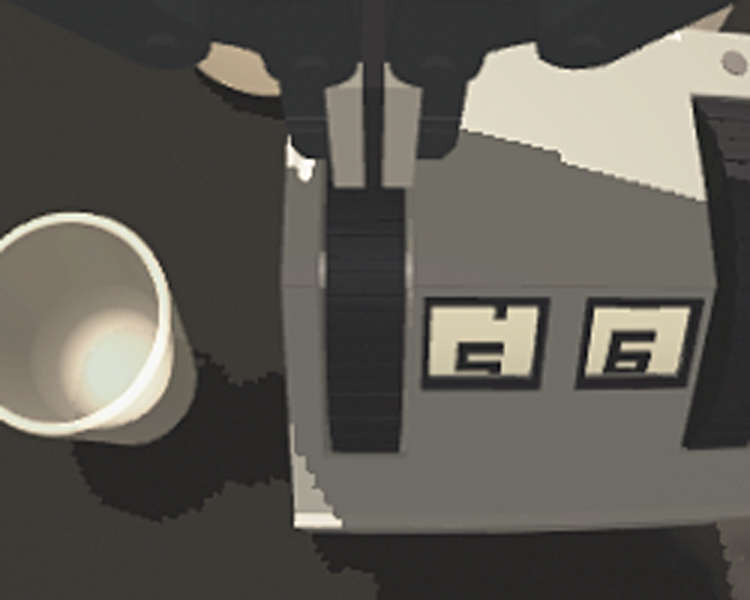

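Emit:
apply_moves --targets '[[[0, 0, -0.3, 0, 0, 0, 1], [0.2, 0, -0.6, 0, 0, 0, 1], [1, 0, -0.6, 0, 0, 0, 1], [1.9, 0, -0.6, 0, 0, 0, 1], [2, 0, -0.4, 0, 0, 0, 1], [2, 0, -0.2, 0, 0, 0, 1], [2, 0, -0.1, 0, 0, 0, 1], [2, 0, -0.05, 0, 0, 0, 1], [2, 0, 0, 0, 0, 0, 1], [2, 0, 0, 0, 0, 0, 1]]]'

```text
time: 10.17
tcp_pos: [0.4914, -0.0114, 0.0913]
ee_rot: [[-0.976, -0.22, -0.0], [-0.22, 0.976, -0.0], [0.0, -0.0, -1.0]]
ft_force: [-0.8, -0.6, 1.9]
grip_width: 0.0001
```

Emit:
apply_moves --targets '[[[-0.2, 0, 0, 0, 0, 0, 1], [-0.4, 0, 0, 0, 0, 0, 1], [-0.65, 0, 0, 0, 0, 0, 1], [-0.9, 0, 0, 0, 0, 0, 1], [-1.15, 0, 0, 0, 0, 0, 1], [-1.4, 0, 0, 0, 0, 0, 1], [-1.65, 0, 0, 0, 0, 0, 1], [-1.9, 0, 0, 0, 0, 0, 1], [-2, 0, 0, 0, 0, 0, 1], [-2, 0, 0, 0, 0, 0, 1]]]'

```text
time: 11.0
tcp_pos: [0.5113, -0.0071, 0.0913]
ee_rot: [[-0.976, -0.22, 0.001], [-0.22, 0.976, 0.0], [-0.001, -0.0, -1.0]]
ft_force: [0.2, -0.4, 1.9]
grip_width: 0.0001
```

Emit:
apply_moves --targets '[[[0, 0, -0.3, 0, 0, 0, 1], [0.2, 0, -0.6, 0, 0, 0, 1], [1, 0, -0.6, 0, 0, 0, 1], [1.9, 0, -0.6, 0, 0, 0, 1], [2, 0, -0.4, 0, 0, 0, 1], [2, 0, -0.2, 0, 0, 0, 1], [2, 0, -0.1, 0, 0, 0, 1], [2, 0, -0.05, 0, 0, 0, 1], [2, 0, 0, 0, 0, 0, 1], [2, 0, 0, 0, 0, 0, 1]]]'

```text
time: 11.83
tcp_pos: [0.4914, -0.0114, 0.0913]
ee_rot: [[-0.976, -0.22, -0.0], [-0.22, 0.976, -0.0], [0.0, -0.0, -1.0]]
ft_force: [-0.7, -0.1, 3.2]
grip_width: 0.0
```

```bash
python3 look.py w5
```

```text
11.8333 [ 0.4914 -0.0114  0.0913] [-3.9392 36.5286] [-0.7373 -0.1016  3.2154]
```

View pics/w5.png

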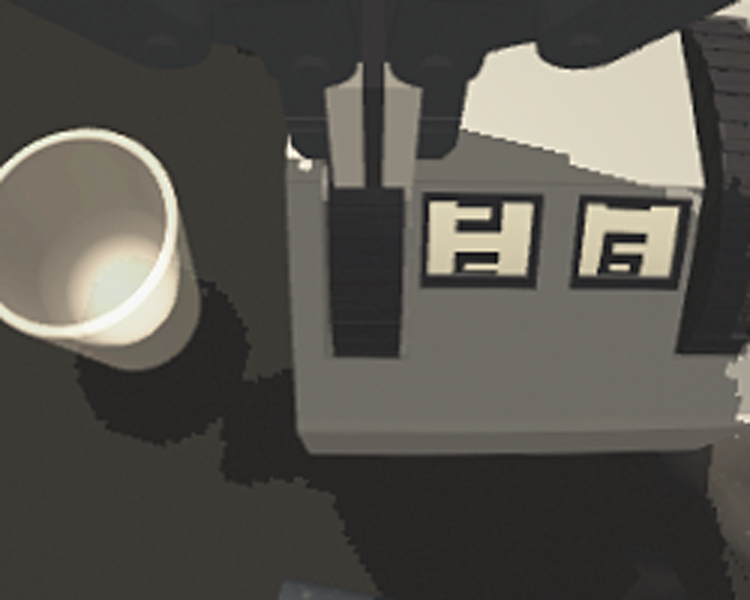

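Emit:
apply_moves --targets '[[[-0.2, 0, 0, 0, 0, 0, 1], [-0.4, 0, 0, 0, 0, 0, 1], [-0.65, 0, 0, 0, 0, 0, 1], [-0.9, 0, 0, 0, 0, 0, 1], [-1.15, 0, 0, 0, 0, 0, 1], [-1.4, 0, 0, 0, 0, 0, 1], [-1.65, 0, 0, 0, 0, 0, 1], [-1.9, 0, 0, 0, 0, 0, 1], [-2, 0, 0, 0, 0, 0, 1], [-2, 0, 0, 0, 0, 0, 1]]]'

```text
time: 12.72
tcp_pos: [0.5113, -0.0071, 0.0913]
ee_rot: [[-0.976, -0.22, 0.001], [-0.22, 0.976, 0.0], [-0.001, -0.0, -1.0]]
ft_force: [0.4, -0.3, 2.8]
grip_width: 0.0002
```

Emit:
apply_moves --targets '[[[0, 0, -0.3, 0, 0, 0, 1], [0.2, 0, -0.6, 0, 0, 0, 1], [1, 0, -0.6, 0, 0, 0, 1], [1.9, 0, -0.6, 0, 0, 0, 1], [2, 0, -0.4, 0, 0, 0, 1], [2, 0, -0.2, 0, 0, 0, 1], [2, 0, -0.1, 0, 0, 0, 1], [2, 0, -0.05, 0, 0, 0, 1], [2, 0, 0, 0, 0, 0, 1], [2, 0, 0, 0, 0, 0, 1]]]'

```text
time: 13.55
tcp_pos: [0.4914, -0.0114, 0.0913]
ee_rot: [[-0.976, -0.22, -0.0], [-0.22, 0.976, -0.0], [0.0, -0.0, -1.0]]
ft_force: [-0.6, 0.5, 4.0]
grip_width: -0.0003
```

Emit:
apply_moves --targets '[[[-0.2, 0, 0, 0, 0, 0, 1], [-0.4, 0, 0, 0, 0, 0, 1], [-0.6, 0, 0, 0, 0, 0, 1], [-0.8, 0, 0, 0, 0, 0, 1], [-1, 0, 0, 0, 0, 0, 1], [-1.2, 0, 0, 0, 0, 0, 1], [-1.4, 0, 0, 0, 0, 0, 1], [-1.6, 0, 0, 0, 0, 0, 1], [-1.75, 0, 0, 0, 0, 0, 1], [-1.75, 0, 0, 0, 0, 0, 1]]]'

```text
time: 14.38
tcp_pos: [0.5088, -0.0076, 0.0913]
ee_rot: [[-0.976, -0.22, 0.001], [-0.22, 0.976, 0.0], [-0.001, -0.0, -1.0]]
ft_force: [-0.3, -0.7, 1.5]
grip_width: 0.0003
```

```bash
python3 look.py w6
```

```text
14.3833 [ 0.5088 -0.0076  0.0913] [13.9291 36.3979] [-0.2511 -0.7329  1.4944]
```

View pics/w6.png

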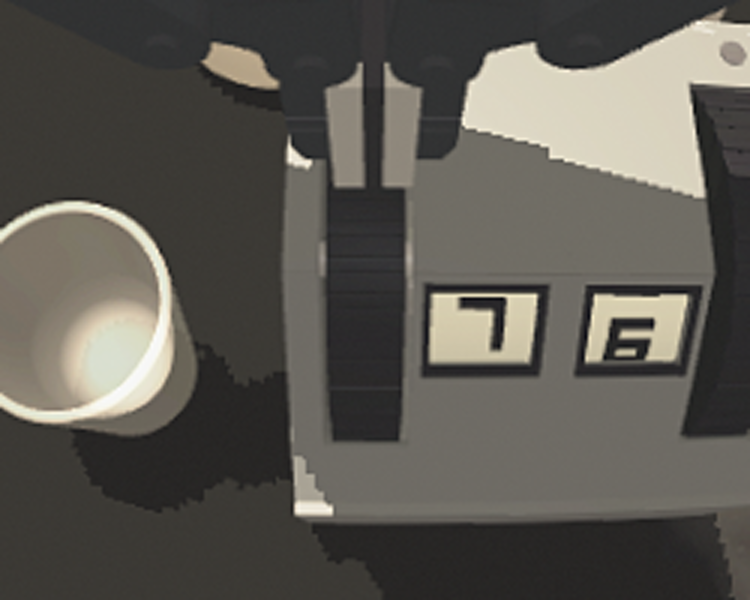

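```bash
cat > win.py <<'E'
from h import *
import sys
im=np.load(sys.argv[1]+".npy");o=robot.get_obs();c=optics.read_camera("wrist")
def pz(x,y,z):
    cc,s=np.cos(YAW),np.sin(YAW);p=[C0[0]+cc*x-s*y,C0[1]+s*x+cc*y,z]
    u,v=wproj(c,p,o);return (379-u)*3+1,(289-v)*3+1
# inverse: bezel plane measurement from view pixel, on slope plane z=x+.0894
for (X,Y) in [eval(a) for a in sys.argv[2:]]:
    u,v=379-(X-1)/3,289-(Y-1)/3
    p,d=wray(c,u,v,o);P=np.r_[toC(p),p[2]];Q=np.r_[toC(p+d),(p+d)[2]]-P
    t=(.0894+P[0]-P[2])/(Q[2]-Q[0]);H=P+t*Q
    # drum r=28 about (7.5,52)
    out=[]
    for ax in (.006,.0075,.009):
        a=Q[0]**2+Q[2]**2;b=2*(Q[0]*(P[0]-ax)+Q[2]*(P[2]-.052));e=(P[0]-ax)**2+(P[2]-.052)**2-.028**2
        D=b*b-4*a*e;tt=(-b-np.sqrt(D))/2/a;G=P+tt*Q;out.append(np.degrees(np.arctan2(G[2]-.052,ax-G[0])))
    print((X,Y),"slope plane",H*1000,"drum angle",np.array(out))
E
python3 win.py w6 "(485,291)" "(485,371)" "(485,284)" "(485,378)" "(480,297)" "(500,350)"  "(360,440)"
```

```text
(485, 291) slope plane [-9.7008 15.1782 79.6992] drum angle [58.7441 55.7031 52.612 ]
(485, 371) slope plane [-21.9699  14.0976  67.4301] drum angle [18.4659 11.9281  2.9688]
(485, 284) slope plane [-8.6851 15.2624 80.7149] drum angle [61.4823 58.4906 55.4602]
(485, 378) slope plane [-23.1088  13.9917  66.2912] drum angle [12.1568  3.0493     nan]
(480, 297) slope plane [-10.578   16.0293  78.822 ] drum angle [56.3626 53.2699 50.1158]
(500, 350) slope plane [-18.6336  11.5252  70.7664] drum angle [32.1513 27.8121 23.0607]
(360, 440) slope plane [-33.6137  38.2318  55.7863] drum angle [nan nan nan]win.py:16: RuntimeWarning: invalid value encountered in sqrt
  D=b*b-4*a*e;tt=(-b-np.sqrt(D))/2/a;G=P+tt*Q;out.append(np.degrees(np.arctan2(G[2]-.052,ax-G[0])))
```

The 7 is centred on its drum: it spans rows 297–350, which is 44° on the drum against 45° at the window middle. Next is the units wheel.

Emit:
apply_moves --targets '[[[0, 0, -0.5, 0, 0, 0, 1], [0, 0, -1.2, 0, 0, 0, 1], [-0.1, -2, -1.5, 0, 0, 0, 1], [-0.2, -4, -1.5, 0, 0, 0, 1], [-0.2, -6, -1.5, 0, 0, 0, 1], [-0.2, -7.2, -1.4, 0, 0, 0, 1], [-0.2, -7.3, -1, 0, 0, 0, 1], [-0.2, -7.3, -0.6, 0, 0, 0, 1], [-0.2, -7.3, -0.5, 0, 0, 0, 1], [-0.2, -7.3, -0.5, 0, 0, 0, 1]]]'

```text
time: 15.32
tcp_pos: [0.5255, -0.0767, 0.0957]
ee_rot: [[-0.975, -0.222, -0.001], [-0.222, 0.975, 0.001], [0.001, 0.001, -1.0]]
ft_force: [0.4, 0.0, -0.6]
grip_width: 0.0
```

```bash
python3 look.py w7;python3 st.py
```

```text
15.3167 [ 0.5255 -0.0767  0.0957] [ 14.9434 -34.6912] [ 0.3906  0.01   -0.6255]
15.4667 [526.2541 -77.3064  96.3405] [ 15.5064 -35.4126] [-0.1604  0.0813  0.0283] [  0.025  -38.168   -4.9216 -20.2451]
```

View pics/w7.png

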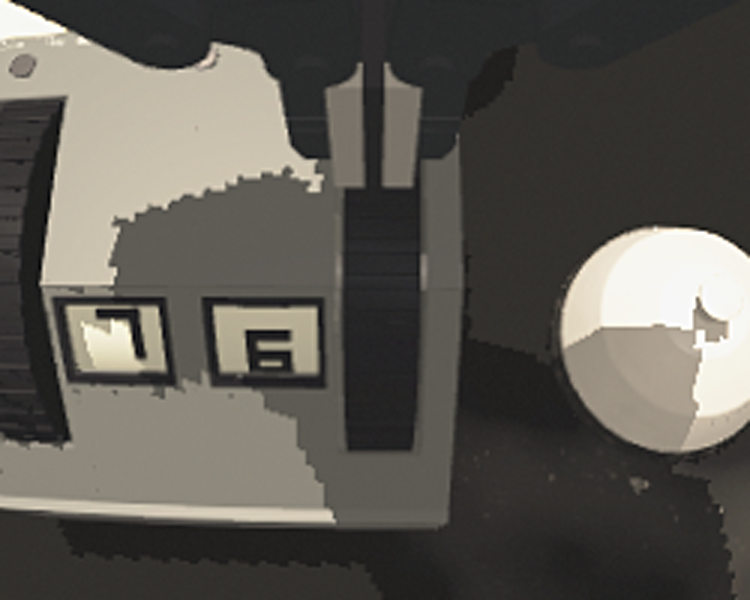

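Emit:
apply_moves --targets '[[[0, -0.1, 0.05, 0, 0, 0, 1], [0, -0.1, 0.08, 0, 0, 0, 1], [0, -0.1, 0.11, 0, 0, 0, 1], [0, -0.1, 0.14, 0, 0, 0, 1], [0, -0.1, 0.17, 0, 0, 0, 1], [0, -0.1, 0.2, 0, 0, 0, 1], [0, -0.1, 0.2, 0, 0, 0, 1], [0, -0.1, 0.2, 0, 0, 0, 1], [0, -0.1, 0.2, 0, 0, 0, 1], [0, -0.1, 0.2, 0, 0, 0, 1]]]'

```text
time: 16.3
tcp_pos: [0.5265, -0.0795, 0.0943]
ee_rot: [[-0.976, -0.219, 0.0], [-0.219, 0.976, -0.0], [0.0, -0.0, -1.0]]
ft_force: [-0.0, -0.3, 0.8]
grip_width: 0.0003
```

```bash
python3 st.py
```

```text
16.4 [526.5601 -79.4605  94.3332] [ 15.3284 -37.581 ] [-0.0931  0.1571  0.3514] [  0.0005 -38.4587  -4.9618 -20.2794]
```

Emit:
apply_moves --targets '[[[0, 0.1, 0.02, 0, 0, 0, 1], [0, 0.1, 0.05, 0, 0, 0, 1], [0, 0.1, 0.08, 0, 0, 0, 1], [0, 0.1, 0.11, 0, 0, 0, 1], [0, 0.1, 0.13, 0, 0, 0, 1], [0, 0.1, 0.15, 0, 0, 0, 1], [0, 0.1, 0.15, 0, 0, 0, 1], [0, 0.1, 0.15, 0, 0, 0, 1], [0, 0.1, 0.15, 0, 0, 0, 1], [0, 0.1, 0.15, 0, 0, 0, 1]]]'

```text
time: 17.23
tcp_pos: [0.5263, -0.0785, 0.0928]
ee_rot: [[-0.976, -0.219, 0.0], [-0.219, 0.976, -0.0], [-0.0, -0.0, -1.0]]
ft_force: [1.1, -1.0, -0.1]
grip_width: -0.0002
```

```bash
python3 st.py
```

```text
17.3333 [526.34   -78.4604  92.8133] [ 15.3349 -36.557 ] [ 0.6223 -0.417  -0.0695] [ -0.0006 -38.485   -4.972  -20.2179]
```

Emit:
apply_moves --targets '[[[0, 0, 0.02, 0, 0, 0, 1], [0, 0, 0.05, 0, 0, 0, 1], [0, 0, 0.08, 0, 0, 0, 1], [0, 0, 0.11, 0, 0, 0, 1], [0, 0, 0.13, 0, 0, 0, 1], [0, 0, 0.15, 0, 0, 0, 1], [0, 0, 0.15, 0, 0, 0, 1], [0, 0, 0.15, 0, 0, 0, 1], [0, 0, 0.15, 0, 0, 0, 1], [0, 0, 0.15, 0, 0, 0, 1]]]'

```text
time: 18.17
tcp_pos: [0.5264, -0.0786, 0.0914]
ee_rot: [[-0.976, -0.219, 0.0], [-0.219, 0.976, -0.0], [-0.0, -0.0, -1.0]]
ft_force: [-1.1, -0.6, 2.1]
grip_width: -0.0003
```

```bash
python3 st.py
```

```text
18.2667 [526.4024 -78.5697  91.3782] [ 15.3715 -36.6774] [-0.3096 -0.2822  2.4117] [ -0.3113 -37.4508  -5.1113 -19.4847]
```

Emit:
apply_moves --targets '[[[0, 0, 0.03, 0, 0, 0, 1], [0.2, 0, 0.03, 0, 0, 0, 1], [0.45, 0, 0.03, 0, 0, 0, 1], [0.7, 0, 0.03, 0, 0, 0, 1], [0.95, 0, 0.03, 0, 0, 0, 1], [1.2, 0, 0.03, 0, 0, 0, 1], [1.45, 0, 0.03, 0, 0, 0, 1], [1.7, 0, 0.03, 0, 0, 0, 1], [1.95, 0, 0.03, 0, 0, 0, 1], [1.95, 0, 0.03, 0, 0, 0, 1]]]'

```text
time: 19.1
tcp_pos: [0.5065, -0.083, 0.0909]
ee_rot: [[-0.976, -0.219, -0.001], [-0.219, 0.976, -0.0], [0.001, -0.0, -1.0]]
ft_force: [0.0, -1.0, 3.7]
grip_width: -0.0001
```

```bash
python3 look.py w8
```

```text
19.1 [ 0.5065 -0.083   0.0909] [ -5.0082 -36.5474] [ 0.0107 -1.0229  3.7231]
```

View pics/w8.png

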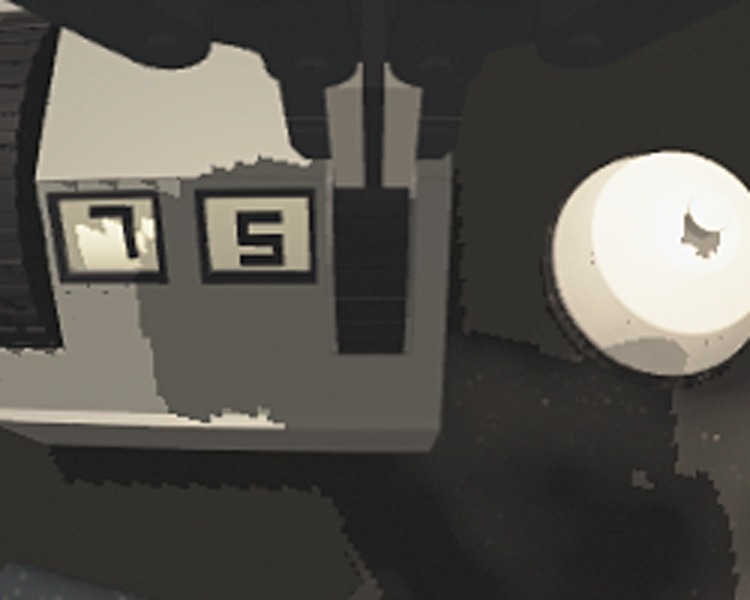

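Emit:
apply_moves --targets '[[[0, 0, -0.3, 0, 0, 0, 1], [-0.2, 0, -0.6, 0, 0, 0, 1], [-1, 0, -0.6, 0, 0, 0, 1], [-1.9, 0, -0.6, 0, 0, 0, 1], [-2, 0, -0.4, 0, 0, 0, 1], [-2, 0, -0.2, 0, 0, 0, 1], [-2, 0, -0.1, 0, 0, 0, 1], [-2, 0, -0.05, 0, 0, 0, 1], [-2, 0, 0, 0, 0, 0, 1], [-2, 0, 0, 0, 0, 0, 1]]]'

```text
time: 19.98
tcp_pos: [0.5269, -0.0782, 0.0912]
ee_rot: [[-0.976, -0.22, 0.0], [-0.22, 0.976, 0.0], [-0.0, -0.0, -1.0]]
ft_force: [0.7, -0.1, 2.0]
grip_width: -0.0001
```

Emit:
apply_moves --targets '[[[0.2, 0, 0, 0, 0, 0, 1], [0.4, 0, 0, 0, 0, 0, 1], [0.65, 0, 0, 0, 0, 0, 1], [0.9, 0, 0, 0, 0, 0, 1], [1.15, 0, 0, 0, 0, 0, 1], [1.4, 0, 0, 0, 0, 0, 1], [1.65, 0, 0, 0, 0, 0, 1], [1.9, 0, 0, 0, 0, 0, 1], [2, 0, 0, 0, 0, 0, 1], [2, 0, 0, 0, 0, 0, 1]]]'

```text
time: 20.82
tcp_pos: [0.5067, -0.0828, 0.0909]
ee_rot: [[-0.976, -0.219, -0.001], [-0.219, 0.976, -0.0], [0.001, -0.0, -1.0]]
ft_force: [-0.1, 3.1, 2.9]
grip_width: 0.0004
```

Emit:
apply_moves --targets '[[[0, 0, -0.3, 0, 0, 0, 1], [-0.2, 0, -0.6, 0, 0, 0, 1], [-1, 0, -0.6, 0, 0, 0, 1], [-1.9, 0, -0.6, 0, 0, 0, 1], [-2, 0, -0.4, 0, 0, 0, 1], [-2, 0, -0.2, 0, 0, 0, 1], [-2, 0, -0.1, 0, 0, 0, 1], [-2, 0, -0.05, 0, 0, 0, 1], [-2, 0, 0, 0, 0, 0, 1], [-2, 0, 0, 0, 0, 0, 1]]]'

```text
time: 21.65
tcp_pos: [0.5269, -0.0784, 0.0912]
ee_rot: [[-0.976, -0.219, 0.0], [-0.219, 0.976, -0.0], [-0.0, -0.0, -1.0]]
ft_force: [0.8, -0.4, 2.3]
grip_width: 0.0
```

Emit:
apply_moves --targets '[[[0.2, 0, 0, 0, 0, 0, 1], [0.4, 0, 0, 0, 0, 0, 1], [0.65, 0, 0, 0, 0, 0, 1], [0.9, 0, 0, 0, 0, 0, 1], [1.15, 0, 0, 0, 0, 0, 1], [1.4, 0, 0, 0, 0, 0, 1], [1.65, 0, 0, 0, 0, 0, 1], [1.9, 0, 0, 0, 0, 0, 1], [2, 0, 0, 0, 0, 0, 1], [2, 0, 0, 0, 0, 0, 1]]]'

```text
time: 22.48
tcp_pos: [0.5067, -0.0828, 0.0909]
ee_rot: [[-0.976, -0.219, -0.001], [-0.219, 0.976, -0.0], [0.001, -0.0, -1.0]]
ft_force: [0.2, 0.2, 3.8]
grip_width: -0.0001
```

```bash
python3 look.py w9
```

```text
22.4833 [ 0.5067 -0.0828  0.0909] [ -4.7545 -36.4783] [0.1758 0.1796 3.7956]
```

View pics/w9.png

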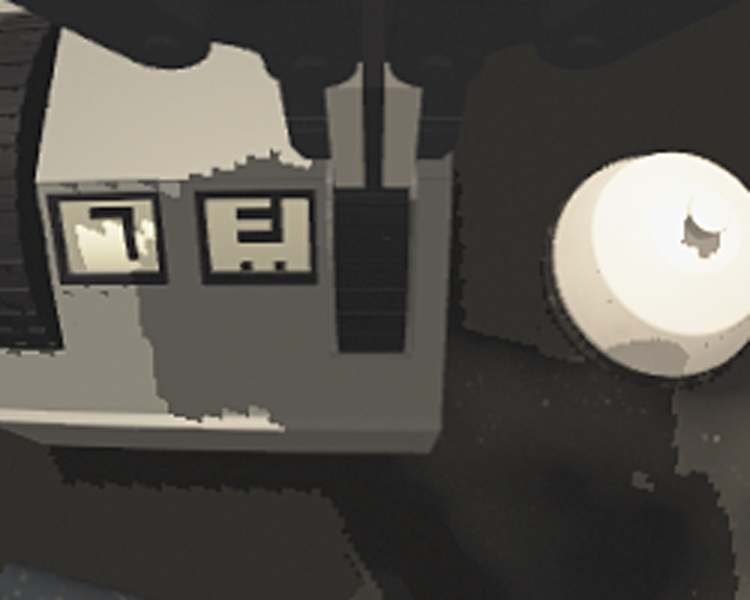

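Emit:
apply_moves --targets '[[[0, 0, -0.3, 0, 0, 0, 1], [-0.2, 0, -0.6, 0, 0, 0, 1], [-1, 0, -0.6, 0, 0, 0, 1], [-1.9, 0, -0.6, 0, 0, 0, 1], [-2, 0, -0.4, 0, 0, 0, 1], [-2, 0, -0.2, 0, 0, 0, 1], [-2, 0, -0.1, 0, 0, 0, 1], [-2, 0, -0.05, 0, 0, 0, 1], [-2, 0, 0, 0, 0, 0, 1], [-2, 0, 0, 0, 0, 0, 1]]]'

```text
time: 23.37
tcp_pos: [0.5269, -0.0783, 0.0912]
ee_rot: [[-0.976, -0.219, 0.0], [-0.219, 0.976, -0.0], [-0.0, -0.0, -1.0]]
ft_force: [0.8, 0.5, 2.1]
grip_width: 0.0
```

Emit:
apply_moves --targets '[[[0.2, 0, 0, 0, 0, 0, 1], [0.4, 0, 0, 0, 0, 0, 1], [0.65, 0, 0, 0, 0, 0, 1], [0.9, 0, 0, 0, 0, 0, 1], [1.15, 0, 0, 0, 0, 0, 1], [1.4, 0, 0, 0, 0, 0, 1], [1.65, 0, 0, 0, 0, 0, 1], [1.9, 0, 0, 0, 0, 0, 1], [2, 0, 0, 0, 0, 0, 1], [2, 0, 0, 0, 0, 0, 1]]]'

```text
time: 24.2
tcp_pos: [0.5067, -0.0828, 0.0909]
ee_rot: [[-0.976, -0.219, -0.001], [-0.219, 0.976, -0.0], [0.001, -0.0, -1.0]]
ft_force: [0.6, 1.3, 2.6]
grip_width: -0.0001
```

Emit:
apply_moves --targets '[[[0, 0, -0.3, 0, 0, 0, 1], [-0.2, 0, -0.6, 0, 0, 0, 1], [-0.8, 0, -0.6, 0, 0, 0, 1], [-1.1, 0, -0.6, 0, 0, 0, 1], [-1.2, 0, -0.4, 0, 0, 0, 1], [-1.2, 0, -0.2, 0, 0, 0, 1], [-1.2, 0, -0.1, 0, 0, 0, 1], [-1.2, 0, -0.05, 0, 0, 0, 1], [-1.2, 0, 0, 0, 0, 0, 1], [-1.2, 0, 0, 0, 0, 0, 1]]]'

```text
time: 25.03
tcp_pos: [0.519, -0.0802, 0.0911]
ee_rot: [[-0.976, -0.219, -0.0], [-0.219, 0.976, -0.0], [0.0, -0.0, -1.0]]
ft_force: [-0.4, 0.6, 2.6]
grip_width: -0.0002
```

Emit:
apply_moves --targets '[[[0.1, 0, 0, 0, 0, 0, 1], [0.3, 0, 0, 0, 0, 0, 1], [0.5, 0, 0, 0, 0, 0, 1], [0.7, 0, 0, 0, 0, 0, 1], [0.9, 0, 0, 0, 0, 0, 1], [1, 0, 0, 0, 0, 0, 1], [1.1, 0, 0, 0, 0, 0, 1], [1.15, 0, 0, 0, 0, 0, 1], [1.15, 0, 0, 0, 0, 0, 1], [1.15, 0, 0, 0, 0, 0, 1]]]'

```text
time: 25.87
tcp_pos: [0.5077, -0.0827, 0.091]
ee_rot: [[-0.976, -0.219, -0.0], [-0.219, 0.976, -0.0], [0.0, -0.0, -1.0]]
ft_force: [-0.1, 0.5, 2.2]
grip_width: -0.0004
```

```bash
python3 look.py w10
```

```text
25.8667 [ 0.5077 -0.0827  0.091 ] [ -3.8092 -36.5132] [-0.1437  0.5432  2.2058]
```

View pics/w10.png

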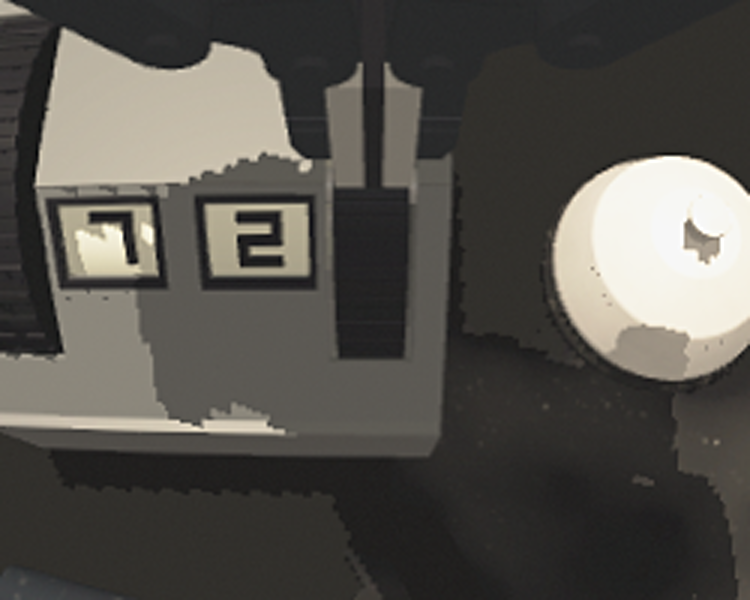

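```bash
python3 win.py w10 "(260,203)" "(260,278)" "(260,210)" "(260,267)" "(115,205)" "(115,278)" "(115,211)" "(130,264)"
```

```text
(260, 203) slope plane [-10.0042 -16.0058  79.3958] drum angle [58.7213 55.8526 52.9552]
(260, 278) slope plane [-21.237  -15.1201  68.163 ] drum angle [23.7155 19.1289 13.9964]
(260, 210) slope plane [-11.0174 -15.9302  78.3826] drum angle [55.9072 52.9954 50.0448]
(260, 267) slope plane [-19.5334 -15.261   69.8666] drum angle [30.0822 26.1018 21.8216]
(115, 205) slope plane [-9.9551 12.4782 79.4449] drum angle [58.8573 55.9905 53.0953]
(115, 278) slope plane [-21.1359  14.5334  68.2641] drum angle [24.1165 19.5757 14.5111]
(115, 211) slope plane [-10.843   12.6326  78.557 ] drum angle [56.3927 53.4891 50.5485]
(130, 264) slope plane [-18.9439  10.9639  70.4561] drum angle [32.1267 28.2971 24.2151]
```

Emit:
apply_moves --targets '[[[0, 0, -0.5, 0, 0, 0, 1], [0, 0, -1.5, 0, 0, 0, 1], [0.5, 1, -3, 0, 0, 0, 1], [1.5, 2, -5, 0, 0, 0, 1], [3, 3, -7, 0, 0, 0, 1], [5, 3.5, -9, 0, 0, 0, 1], [7, 3.5, -10, 0, 0, 0, 1], [8, 3.5, -10, 0, 0, 0, 1], [8, 3.5, -10, 0, 0, 0, 1], [8, 3.5, -10, 0, 0, 0, 1]]]'

```text
time: 26.8
tcp_pos: [0.4218, -0.0664, 0.1907]
ee_rot: [[-0.976, -0.218, -0.0], [-0.218, 0.976, -0.001], [0.0, -0.0, -1.0]]
ft_force: [0.7, 0.3, -0.5]
grip_width: 0.0001
```

```bash
python3 look.py w11
python3 - <<'E'
from h import *
c=optics.read_camera("scene");im=c["img"][150:270,210:370,::-1];cv2.imwrite("pics/scz2.png",cv2.resize(im,None,fx=5,fy=5,interpolation=cv2.INTER_CUBIC))
c=optics.read_camera("side");im=c["img"][180:300,180:340,::-1];cv2.imwrite("pics/sdz2.png",cv2.resize(im,None,fx=5,fy=5,interpolation=cv2.INTER_CUBIC))
E
```

```text
26.8 [ 0.4218 -0.0664  0.1907] [-83.9804  -1.6876] [ 0.7216  0.2771 -0.4589]
```

View pics/w11.png

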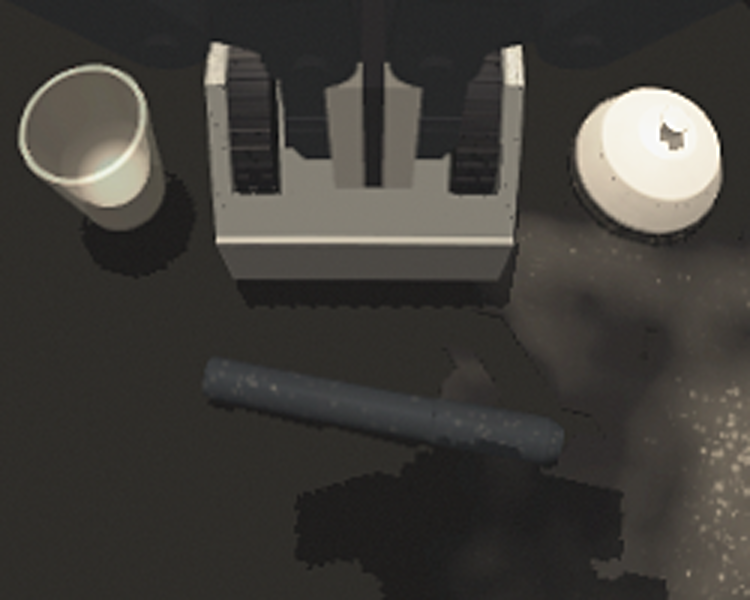

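View pics/scz2.png

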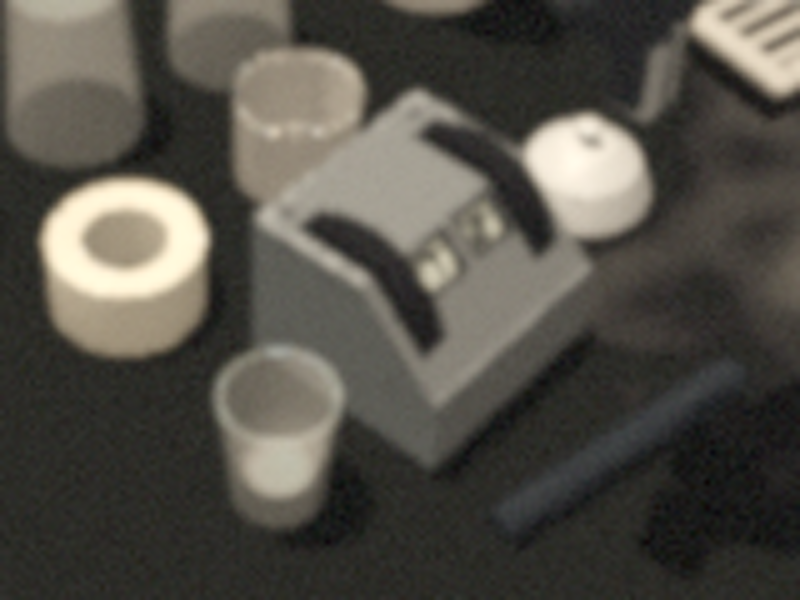

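View pics/sdz2.png

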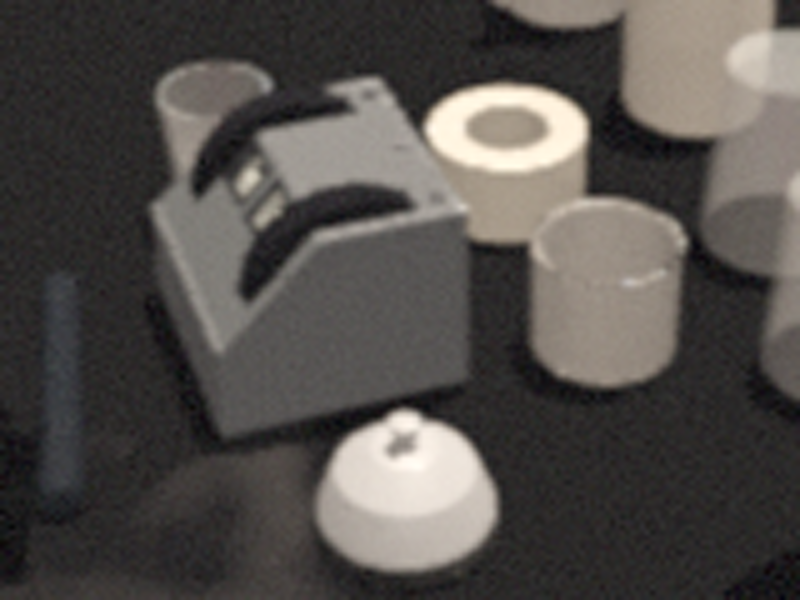

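The 2 is centred at about 43° and the 7 at about 44°, against 45° for the window middle, so both are within 0.04 rad. The shot glass, bell and marker in the wrist view, and all five small things in the scene and side zooms, are where they were. The finger is clear of everything, so I'm handing in.

Run:
```python
from h import *
o=robot.get_obs();print(o["time"],np.abs(o["qd"]).max(),o["ft_force"]);print(robot.hand_in())
```

```text
26.95 0.004331314013030798 [ 0.2178 -0.3047 -0.2128]
the job is handed in; nothing more can be done
None
```

The counter reads 72 and the job is handed in at about 27 s of the 56 s allowed. I rolled both wheels with the shut fingertips in flat strokes of about 12–20 mm. The tens wheel went from about 3.1 up to 7 and the units wheel from about 5.8 down to 2. Force readings at the end of each move were at most about 4 N.

- **Digits:** in the last close-up before lifting off, the 7 stood at about 44° on its drum and the 2 at about 43°, against 45° for the window middle. That is within 0.04 rad, but it rests on an assumed drum radius of about 28 mm and the measured axle position, since I had no straight-on view of the windows. After the lift the fingers hid the windows from the wrist camera, and the scene and side pictures are too coarse to confirm better than the digit.
- **Surroundings:** by eye, the bell, glass, stickers, dosing cup and marker stand where they did in the first pictures. I did not re-measure their positions.
- **Arm:** at hand-in it was clear of everything and at rest, with force readings at noise level.

No check failed or disagreed.

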